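# Set up a lens barrel for a grid-target test

### The job

First take the grid target off its easel and stand it upright on its short yellow-striped edge in the middle of the white pad, its face square to the V-block, and let go of it. Then lay the lens barrel lengthwise in the sprung V-block, centred along it, and press it down gently but firmly onto both V faces so that the block sinks at least 3 mm on its springs; finish while still holding it pressed down, with the target still standing and the objective, slide box and cleaner bottle left where they are.

Things in the scene. Friction and masses are not known exactly. Their poses are not given: they have to be found in the camera images.
- jig: Fixed black base plate of the lens test jig, 240 x 110 x 12 mm, on the bench. Origin: centre of its underside. x: along the jig from the white pad to the blue V-block (roughly away from the robot), z up. It carries a white pad and, at x +45 mm, the V-block.
- pad (a point): Centre of the white 44 (along jig x) x 76 mm pad, at the level of the base plate's flat top (12 mm above the bench). The target is to stand here.
- v_seat (a point): Where the barrel's axis lies when seated, at mid length of the V; axes as the jig's (x along the V). Sinks with the block. At rest 71 mm above the bench and 130 mm along jig x from the pad. The 90 degree V is 60 mm long (the barrel projects 15 mm at each end), its rims 36 mm apart and 13 mm below this point; the blue block is 52 mm wide.
- carriage (a joint): Vertical travel of the sprung V-block in m: 0 at rest, grows downwards, stop at 0.008. Spring 1.2 N/mm with preload; with the barrel in the V it takes about 3 N of extra push to start it moving and about 12 N to reach the stop.
- target: Loose black plate 14 mm thick (x), 56 wide (y), 70 long (z), 0.12 kg; white gridded panel on both faces, yellow stripe at the lower short edge (-z). Origin: centre. It starts leaning at 45 degrees on the easel, z up and away from the robot, x down into the easel; its sides overhang the easel 13 mm each: grip it across the width and turn it 45 degrees about that line. Either face may look at the V.
- easel: Fixed grey easel that holds the target: foot 100 (x) x 60 x 8 mm, 45 degree deck 30 mm wide with a lip at its low end, which is nearer the robot (-x). Origin: centre of its underside; the target's centre starts 51 mm above it.
- barrel: Loose lens barrel: black cylinder with brass and dark rings and a glass at each end, 44 mm diameter, 90 mm long along its x, about 0.25 kg. Origin: its centre, on the axis. Either end may face the target.
- rest: Fixed blue rest under the barrel: 110 (x) x 60 x 10 mm with two rails that rise 5 mm more beneath the barrel. Origin: centre of its underside; the barrel lies along x, its axis starts 32 mm above the bench.
- objective: Bystander: steel microscope objective standing on the bench, 32 mm diameter, 44 mm tall. Origin: centre of its underside.
- slide_box: Bystander: blue slide box with a white band, 30 x 80 x 26 mm. Origin: centre of its underside.
- cleaner: Bystander: amber cleaner bottle, 34 mm diameter, 75 mm tall. Origin: centre of its underside.

How it is judged:
On the way, in this order (a step that is already met when the one before it is completed fails the run):
1. the target stands upright on its short edge on the white pad, square to the V-block and released (angle between the z axis of target and the z axis of jig, either way round below 0.1 rad and angle between the x axis of target and the x axis of jig, either way round below 0.2 rad and horizontal distance between target and pad below 0.015 m and z of target in the frame of pad between 0.0315 and 0.0385 m and contact force between each of the arm, the fingers and target below 0.3 N and linear speed of target below 0.02 m/s), for 0.3 s.
2. the barrel lies in the V, touching both faces (angle between the x axis of barrel and the x axis of v_seat, either way round below 0.07 rad and x of barrel in the frame of v_seat between -0.015 and 0.015 m and y of barrel in the frame of v_seat between -0.003 and 0.003 m and z of barrel in the frame of v_seat below 0.003 m and contact force between each of carriage_c0, carriage_c1 and barrel above 0.5 N), for 0.2 s.
At the end, for the whole second after the job is handed in: Target untouched, upright (0.1 rad) on a short edge, 15 mm from pad centre, 0.2 rad of square; barrel in the V (0.07 rad, 15 mm lengthwise, 3 mm sideways and up), still, pressed by the fingers over 2.5 N: over 3 N on each V face, block sunk over 2.5 mm (all of step 1 and angle between the x axis of barrel and the x axis of v_seat, either way round below 0.07 rad and x of barrel in the frame of v_seat between -0.015 and 0.015 m and y of barrel in the frame of v_seat between -0.003 and 0.003 m and z of barrel in the frame of v_seat below 0.003 m and contact force between each of carriage_c0, carriage_c1 and barrel above 3 N and value of joint carriage above 0.0025 m and contact force between the fingers and barrel above 2.5 N and linear speed of barrel below 0.01 m/s); the arm keeps its last pose, push and grip.
It fails at once if a V face is loaded with more than 35 N (barrel dropped or rammed in) (contact force between any of carriage_c0, carriage_c1 and barrel above 35 N).
It fails at once if a bystander is moved by more than 20 mm (distance of any of objective, slide_box, cleaner from where it was at the start of the episode above 0.02 m).
It also fails if it takes over 64 s, if anything falls off the work surface, if the arm or the gripper's body presses on something with over 40 N, if the wrist force passes 120 N, or if a joint passes its speed limit or range.

### The arm

A 6-joint arm with a two-finger parallel gripper is mounted at the origin on the work surface. World frame = base frame: x ahead of the robot, y to its left, z up, the work surface at z = 0. Lengths are in m, angles in rad, forces in N, time in s.
With the tool pointing down it reaches from about 0.25 to 0.775 m from the base axis. Payload 4 kg.
Tool frame: the origin (TCP) lies midway between the tips of the shut fingers; the grasp point (between the pads) lies 19 mm behind it; z points along the fingers, y is the line along which they close (so a half turn about z gives the same grasp; the last joint's range is limited). The gripper opens to 94 mm and grips with 3 to 60 N. Pads are 16 mm wide; open, the fingers measure 119 mm over their backs; the gripper's body (75 mm by 177 mm) begins 78 mm behind the grasp point.
Start: joints at [1.128, 0.087, 1.371, -0, 1.684, -0.103], TCP at [0.183, 0.519, 0.206] pointing down, gripper open.
Joint ranges: [-3.1, 3.1], [-0.76, 2.03], [0.27, 2.55], [-1.08, 4.22], [0.17, 2.65], [-2.57, 2.57]. Speed limits (rad/s): [2.79, 2.79, 3.14, 3.14, 3.14, 3.14].

### API

Orientations are given as a rotation vector (axis times angle).
In Python, from bench import robot gives the robot as it stands.
- The arm moves only by the shell command python3 inch.py 'ROWS' [FORCE]. ROWS is a JSON object whose key "offsets" holds a list of rows, 1 to 8 of them, each of 7 numbers: a rotation vector rx, ry, rz in rad, then dx, dy, dz in m, then the opening from 0.0 (shut) to 1.0 (fully open); each row shifts and turns the commanded pose from where the row before left it, along the tool's axes as they then stand; what a row does not reach is not made up. A row lasts 1/12 s, in which the tool goes at most 0.0417 m and 0.125 rad, less where a joint would pass 70% of its speed; a pose out of reach is approached as far as the arm can. The fingers move at their own pace and stop on an object; FORCE is the grip in N (left out, the last holds). Time passes only in rows, so rows that do not move let the fingers close. It prints the time, the measured TCP pose, the force, the opening and the grip force at its end. Input that does not fit is refused with a message, and nothing moves.
- robot.read_state(): the state, without advancing time (a new reading comes with each control period).
- robot.get_image(name): name is "scene" or "side" or "wrist"; returns the picture (384x512x3 uint8, red, green, blue); there is no depth.
- robot.camera_model(name): a dict with "K" (3x3 intrinsics, pixels), "pose" (4x4, takes a point from camera to world coordinates). Camera axes: x right, y up, looking along -z (the intrinsics and any distortion apply to the point x, -y, -z); pixel columns grow to the right and rows downward; lengths in m; the calibration is good to about 2 mm. The wrist camera is an equidistant fisheye: a pixel r from the principal point sees the ray r / f radians off the axis. A picture is of the moment at which its call begins: read the wrist's pose just before it. camera_model takes no time and is no camera call; for the wrist camera it gives the pose at the moment of the call.
- robot.hand_in(): hands the job in; it is judged then, once.
The state is a dict: "time": time; "qpos": joint angles; "qvel": joint speeds; "joint_efforts": joint torques, N m; "tcp_pos": TCP position; "ee_rot": TCP orientation; "force": force on the tool from outside, world axes, zero at the start; "moment": the same for the moment, N m; "width": opening from 0.0 (shut) to 1.0 (fully open); "finger_force": force on a finger pad.
Only numpy, scipy, OpenCV 4.12 (cv2) and the standard library are available. Lean on these libraries where they do the work, as an engineer would, in place of code of your own. Each camera call takes 0.05 s, during which the arm holds its last target. There are 200 camera calls.

## Working session

There is one attempt and no reset: what is moved stays moved. The work goes in short steps, Python scripts to look and compute and a shell command to move; the robot and the scene stay as the last step left them, time stands still between calls to the robot, and variables do not carry over. Pictures are saved under pics/ and viewed, at most 10 in all, crops included, and the job is handed in when it is done.

```bash
ls; mkdir -p pics
python3 - <<'E'
from bench import robot
import cv2,numpy as np
ims=[]
for n in("scene","side","wrist"):
    m=robot.camera_model(n); im=robot.get_image(n); cv2.imwrite(f"pics/{n}0.png",im[:,:,::-1]); print(n,np.round(m["K"],1).tolist(),np.round(m["pose"],3).tolist(),[k for k in m])
print(robot.read_state())
E
```

```text
bench.py
inch.py
pics
scene [[380.4, 0.0, 255.6], [0.0, 380.4, 187.7], [0.0, 0.0, 1.0]] [[0.496, -0.662, 0.562, 1.131], [0.868, 0.375, -0.325, -0.394], [0.005, 0.649, 0.761, 0.884], [0.0, 0.0, 0.0, 1.0]] ['K', 'pose']
side [[432.4, 0.0, 258.7], [0.0, 432.4, 184.2], [0.0, 0.0, 1.0]] [[-0.997, 0.04, -0.061, 0.455], [-0.073, -0.555, 0.829, 0.887], [-0.0, 0.831, 0.556, 0.706], [0.0, 0.0, 0.0, 1.0]] ['K', 'pose']
wrist [[297.3, 0.0, 256.9], [0.0, 297.3, 188.0], [0.0, 0.0, 1.0]] [[0.333, -0.915, -0.226, 0.118], [0.943, 0.323, 0.083, 0.541], [-0.002, -0.241, 0.971, 0.384], [0.0, 0.0, 0.0, 1.0]] ['K', 'pose']
{'time': 0.15, 'qpos': array([ 1.12790235e+00,  8.77779667e-02,  1.37187317e+00, -5.13405332e-05,
        1.68360977e+00, -1.03108543e-01]), 'qvel': array([-0.00177786, -0.00149651, -0.00375089, -0.00065234,  0.0016517 ,
       -0.00070488]), 'joint_efforts': array([ 1.26015639e-03, -3.40642834e+01, -3.02792394e+01,  7.17924745e-02,
        3.05314979e-02, -1.11509476e-04]), 'tcp_pos': array([0.18315255, 0.51816618, 0.20459424]), 'ee_rot': array([-5.31110810e-01, -3.09596543e+00,  2.54471638e-03]), 'force': array([-0.2473095 , -0.48454953,  0.61835419]), 'moment': array([-0.00166886,  0.02303847,  0.00039287]), 'finger_force': 0.0, 'width': 1.0019207386074167}
```

View pics/scene0.png

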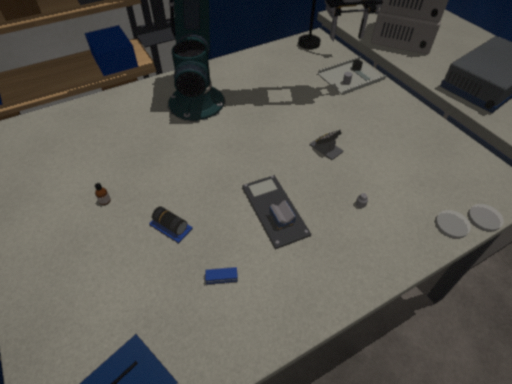

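View pics/side0.png

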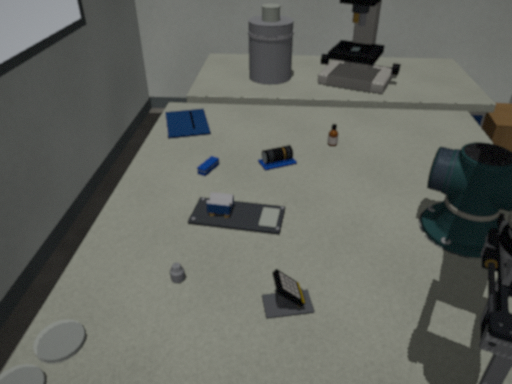

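Scene: jig at about (275,210), easel with target (327,145), barrel on its rest (170,222), bottle (102,193), slide box (221,275), objective (361,201). The side view shows the same layout. I'll zoom in for exact pixels.

Run:
```python
import cv2,numpy as np
def crop(f,x,y,w,h,s):
    im=cv2.imread(f)[y:y+h,x:x+w]; im=cv2.resize(im,None,fx=s,fy=s,interpolation=cv2.INTER_CUBIC); im=cv2.convertScaleAbs(im,alpha=1.5,beta=15)
    for i in range(0,w,10):
        if (x+i)%20==0: cv2.putText(im,str(x+i),(i*s,9),0,.35,(0,0,255),1); cv2.line(im,(i*s,10),(i*s,16),(0,0,255),1)
    for i in range(0,h,10):
        if (y+i)%20==0: cv2.putText(im,str(y+i),(0,i*s),0,.35,(0,255,255),1)
    return im
a=crop("pics/scene0.png",140,120,200,130,4); cv2.imwrite("pics/sc1.png",a)
a=crop("pics/side0.png",160,120,180,200,3)
cv2.imwrite("pics/sd1.png",a)
```

```text
(no output)
```

View pics/sc1.png

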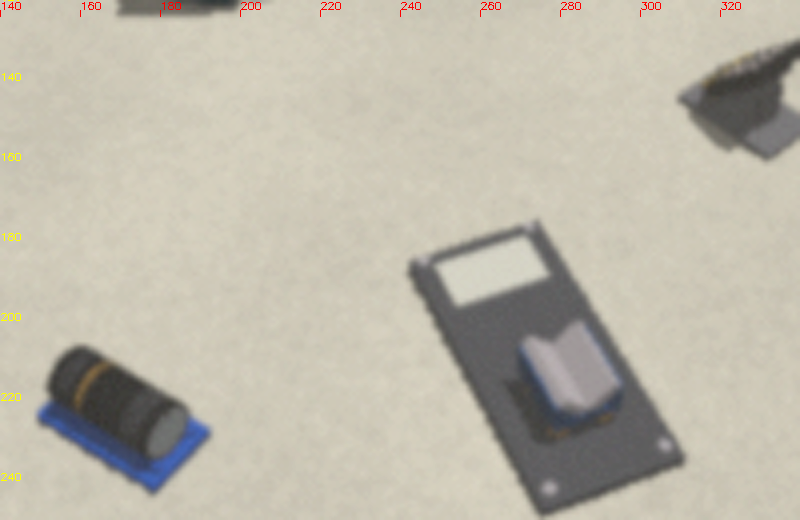

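View pics/sd1.png

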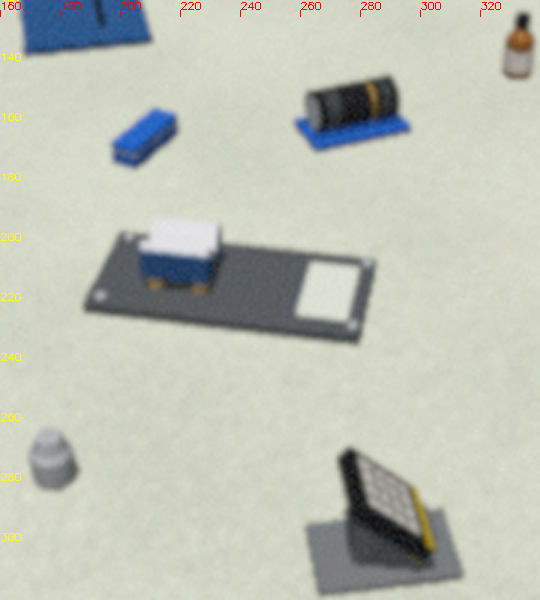

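Scene crop: jig corners at zoomed (410,262), (537,222), (684,460), (542,512), pad near (490,270). Side crop: jig corners (122,232), (375,259), (358,338), (86,306), and the target leans with its yellow stripe at (425,520).

```bash
cat > h.py <<'E'
import numpy as np,cv2
from bench import robot
from scipy.optimize import least_squares
from scipy.spatial.transform import Rotation as R
def ray(m,uv,fish=False):
    K,P=np.array(m["K"]),np.array(m["pose"])
    x,y=(uv[0]-K[0,2])/K[0,0],(uv[1]-K[1,2])/K[1,1]
    if fish:
        r=np.hypot(x,y)+1e-12; d=np.array([np.sin(r)*x/r,-np.sin(r)*y/r,-np.cos(r)])
    else: d=np.array([x,-y,-1.])
    d=P[:3,:3]@d; return P[:3,3],d/np.linalg.norm(d)
def onz(m,uv,z,fish=False):
    o,d=ray(m,uv,fish); return o+d*(z-o[2])/d[2]
def tri(rays):
    A=sum(np.eye(3)-np.outer(d,d) for o,d in rays); b=sum((np.eye(3)-np.outer(d,d))@o for o,d in rays)
    p=np.linalg.solve(A,b); return p,max(np.linalg.norm(np.cross(p-o,d)) for o,d in rays)
def proj(m,p,fish=False):
    K,P=np.array(m["K"]),np.array(m["pose"]); c=P[:3,:3].T@(np.asarray(p)-P[:3,3]); v=np.array([c[0],-c[1],-c[2]])
    if fish:
        r=np.hypot(v[0],v[1]); t=np.arctan2(r,v[2]); q=v[:2]/(r+1e-12)*t
    else: q=v[:2]/v[2]
    return q*K[0,0]+K[:2,2]
E
python3 - <<'E'
from h import *
S,D=robot.camera_model("scene"),robot.camera_model("side")
s=lambda a:(140+a[0]/4,120+a[1]/4); d=lambda a:(160+a[0]/3,120+a[1]/3)
np.set_printoptions(precision=4,suppress=True)
for n,a,b in [("jNL",(410,262),(375,259)),("jNR",(537,222),(358,338)),("jFR",(684,460),(86,306)),("jFL",(542,512),(122,232)),
 ("p1",(433,265),(361,266)),("p2",(528,236),(350,322)),("p3",(550,274),(295,317)),("p4",(457,307),(307,261)),
 ("restB",(155,492),(296,126)),("restR",(210,433),(318,150)),("glass",(165,430),(314,110))]:
    p,e=tri([ray(S,s(a)),ray(D,d(b))]); print(n,p,e)
print("stripe ends on side",[onz(D,d(a),.03) for a in((415,487),(430,550))], "top",onz(D,d((348,452)),.076))
print([onz(D,d(a),.008) for a in((307,524),(441,511),(462,577),(320,595))])
print("obj",onz(D,d((54,478)),0),"clean",onz(D,d((517,75)),0),"box",onz(D,d((145,140)),.013))
E
```

```text
jNL [ 0.4539 -0.0496  0.0078] 0.0022052710731086437
jNR [0.4652 0.0574 0.0054] 0.0017608623859353453
jFR [0.7014 0.0299 0.0033] 0.002996379184802477
jFL [ 0.6896 -0.0777  0.0054] 0.002769996684134429
p1 [ 0.4661 -0.0364  0.0092] 0.002265040519923907
p2 [0.4741 0.0421 0.0081] 0.003647776151155397
p3 [0.5185 0.0367 0.0084] 0.0009399007210989479
p4 [ 0.5132 -0.0409  0.0099] 0.0006494237406126673
restB [ 0.5425 -0.2952 -0.0032] 0.001680443167123937
restR [ 0.5169 -0.2438 -0.0008] 0.002666613976112195
glass [ 0.522  -0.2741  0.0297] 0.0014151397444881876
stripe ends on side [array([0.4183, 0.2427, 0.03  ]), array([0.4086, 0.2983, 0.03  ])] top [0.4656 0.2581 0.076 ]
[array([0.4927, 0.2621, 0.008 ]), array([0.3988, 0.2433, 0.008 ]), array([0.386 , 0.3007, 0.008 ]), array([0.4801, 0.3225, 0.008 ])]
obj [0.6819 0.2245 0.    ] clean [ 0.2996 -0.4219  0.    ] box [ 0.6913 -0.2312  0.013 ]
```

```bash
cat >> h.py <<'E'
def down(head): # tool x heading, z down
    c,s=np.cos(head),np.sin(head); return np.array([[c,s,0],[s,-c,0],[0,0,-1.]])
def plan(pos,Rt):
    st=robot.read_state(); R0=R.from_rotvec(st["ee_rot"]).as_matrix()
    np.set_printoptions(precision=4,suppress=True)
    print("rot",R.from_matrix(R0.T@Rt).as_rotvec(),"trans(now axes)",R0.T@(np.array(pos)-st["tcp_pos"]),"trans(after rot)",Rt.T@(np.array(pos)-st["tcp_pos"]),"t",st["time"],"F",st["force"])
E
python3 inch.py '{"offsets": [[0,0,0,-0.031,-0.021,-0.005,1],[0,0,0,-0.031,-0.021,-0.005,1],[0,0,0,-0.031,-0.021,-0.005,1],[0,0,0,-0.031,-0.021,-0.005,1],[0,0,0,-0.031,-0.021,-0.005,1],[0,0,0,-0.031,-0.021,-0.005,1],[0,0,0,-0.031,-0.021,-0.005,1],[0,0,0,-0.031,-0.021,-0.005,1]]}'
python3 inch.py '{"offsets": [[0,0,-0.11,-0.031,-0.021,-0.005,1],[0,0,-0.11,-0.031,-0.02,0,1],[0,0,-0.11,0,0,0,1],[0,0,-0.11,0,0,0,1],[0,0,-0.11,0,0,0,1],[0,0,0,0,0,0,1]]}'
python3 - <<'E'
from h import *
m=robot.camera_model("wrist"); im=robot.get_image("wrist"); np.savez("w1.npz",K=m["K"],pose=m["pose"]); cv2.imwrite("pics/w1.png",im[:,:,::-1]); print(m["pose"])
im2=cv2.resize(im[:,:,::-1],(800,600),interpolation=cv2.INTER_CUBIC); cv2.imwrite("pics/w1b.png",im2)
plan((.44,.282,.2),down(np.pi+.21))
E
```

```text
time: 0.82
tcp_pos: [0.3617, 0.2758, 0.2455]
ee_rot: [-0.531, -3.096, -0.0]
force: [0.8, 0.5, -0.4]
width: 1.004
finger_force: 0.0
time: 1.32
tcp_pos: [0.4076, 0.2221, 0.2499]
ee_rot: [0.32, -3.124, 0.0]
force: [0.4, 0.4, -0.9]
width: 0.999
finger_force: 0.0
[[-2.02859812e-01 -9.50529284e-01 -2.35248756e-01  3.39841335e-01]
 [ 9.79207560e-01 -1.97083198e-01 -4.80704349e-02  2.07785856e-01]
 [-6.71221129e-04 -2.40108920e-01  9.70745722e-01  4.29602821e-01]
 [ 0.00000000e+00  0.00000000e+00  0.00000000e+00  1.00000000e+00]]
rot [ 0.     -0.0006 -0.009 ] trans(now axes) [-0.0438  0.052   0.0499] trans(after rot) [-0.0442  0.0516  0.0499] t 1.3667 F [-0.2413 -0.2653 -0.5847]
```

View pics/w1b.png

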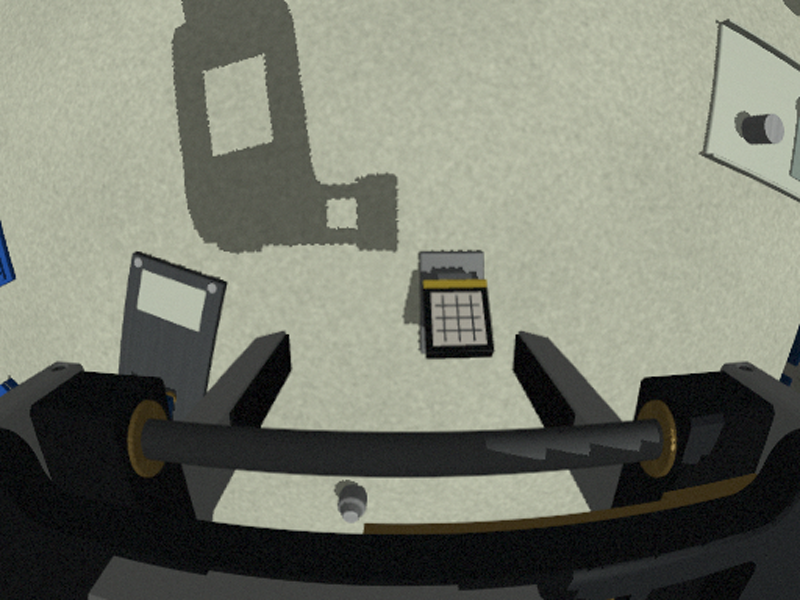

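Wrist view: the target's face is at zoomed (457,322), with its stripe edge from (423,285) to (487,283) and its top edge from (427,357) to (493,355). The pad corners are (142,268), (207,291), (193,332), (136,305). I'll take a second wrist place for height.

```bash
python3 inch.py '{"offsets": [[0,0,0,0.01,0.03,0.02,1],[0,0,0,0.01,0.03,0.03,1],[0,0,0,0,0,0,1],[0,0,0,0,0,0,1]]}'
python3 - <<'E'
from h import *
m=robot.camera_model("wrist"); im=robot.get_image("wrist"); np.savez("w2.npz",K=m["K"],pose=m["pose"]); cv2.imwrite("pics/w2.png",im[:,:,::-1])
w1=np.load("w1.npz")
# side by side zoomed crops
def crop(im,x,y,w,h,s):
    im=cv2.resize(im[y:y+h,x:x+w],None,fx=s,fy=s,interpolation=cv2.INTER_CUBIC); return cv2.convertScaleAbs(im,alpha=1.4,beta=10)
a=crop(cv2.imread("pics/w1.png"),260,155,70,80,5)
p=proj(m,(.44,.282,.051),True); print(p)
x,y=int(p[0])-45,int(p[1])-50; print(x,y)
b=crop(im[:,:,::-1],x,y,90,80,5); cv2.imwrite("pics/cmp.png",np.hstack([a,b]))
E
```

```text
time: 1.7
tcp_pos: [0.3747, 0.2762, 0.1995]
ee_rot: [0.321, -3.121, 0.003]
force: [1.0, 0.5, 0.5]
width: 0.999
finger_force: 0.0
[251.0655932  231.85508819]
206 181
```

View pics/cmp.png

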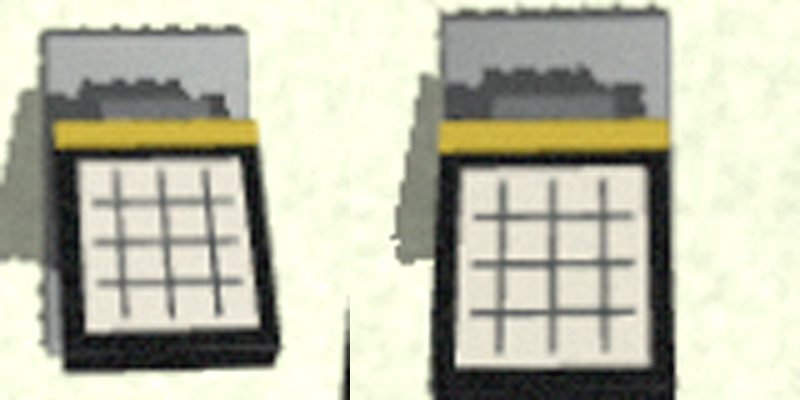

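Both crops show the white panel clearly: left corners (78,162), (240,158), (262,328), (86,332); right (460,170), (646,167), (652,366), (455,368).

Run:
```python
from h import *
np.set_printoptions(precision=4,suppress=True)
A,B=np.load("w1.npz"),np.load("w2.npz")
L=[(78,162),(240,158),(262,328),(86,332)]; Q=[(110,170),(296,167),(302,366),(105,368)]
P=[]
for l,q in zip(L,Q):
    p,e=tri([ray(A,(260+l[0]/5-.4,155+l[1]/5-.4),True),ray(B,(206+q[0]/5-.4,181+q[1]/5-.4),True)]); P.append(p); print(p,e)
P=np.array(P); up=(P[2]+P[3]-P[0]-P[1])/2; wd=(P[1]+P[2]-P[0]-P[3])/2
print("size",np.linalg.norm(wd),np.linalg.norm(up),"yaw",np.arctan2(up[1],up[0]),np.arctan2(wd[0],-wd[1]) ,"tilt",np.arctan2(up[2],np.hypot(*up[:2])))
n=np.cross(up,wd); n/=np.linalg.norm(n); n*=np.sign(n[2]); print("c",P.mean(0),"n",n,"centre~",P.mean(0)-.007*n)
C=[onz(A,(a/1.5625-.2,b/1.5625-.2),.012,True) for a,b in((142,268),(207,291),(193,332),(136,305))]; print(np.array(C),np.mean(C,0))
```

```text
[0.4271 0.2506 0.0435] 1.0111579280040432e-05
[0.4177 0.294  0.0413] 0.0002333944717837988
[0.4519 0.3021 0.0784] 0.00013563805174467142
[0.4625 0.2587 0.0765] 9.77481446818865e-05
size 0.044559508993011726 0.050081612836364975 yaw 0.22943438742189157 -2.915774415311311 tilt 0.7761469593644245
c [0.4398 0.2763 0.0599] n [-0.6834 -0.154   0.7136] centre~ [0.4446 0.2774 0.0549]
[[ 0.4681 -0.0371  0.012 ]
 [ 0.4769  0.0404  0.012 ]
 [ 0.5232  0.0283  0.012 ]
 [ 0.5093 -0.0423  0.012 ]] [ 0.4943 -0.0027  0.012 ]
```

Run:
```python
from h import *
plan((.442,.277,.032),down(np.pi+.225))
```

```text
rot [-0.001  -0.0009 -0.0213] trans(now axes) [-0.0649 -0.0123  0.1692] trans(after rot) [-0.0644 -0.0138  0.1692] t 1.75 F [-0.2578 -1.1522  0.5823]
```

```bash
python3 inch.py '{"offsets": [[0,0,-0.021,0,0,0,1],[0,0,0,-0.032,-0.007,0.01,1],[0,0,0,-0.0325,-0.007,0.01,1],[0,0,0,0,0,0.037,1],[0,0,0,0,0,0.037,1],[0,0,0,0,0,0.037,1],[0,0,0,0,0,0.038,1],[0,0,0,0,0,0,1]]}'
python3 inch.py '{"offsets": [[0,0,0,0,0,0,1]]}'
python3 - <<'E'
from h import *
plan((.442,.277,.032),down(np.pi+.225))
E
```

```text
time: 2.42
tcp_pos: [0.4384, 0.2733, 0.0256]
ee_rot: [0.348, -3.109, 0.008]
force: [-0.7, -0.6, -0.9]
width: 1.0
finger_force: 0.0
time: 2.5
tcp_pos: [0.4423, 0.2756, 0.032]
ee_rot: [0.35, -3.119, 0.002]
force: [0.7, 0.5, 1.1]
width: 0.999
finger_force: 0.0
rot [-0.0009 -0.003  -0.0016] trans(now axes) [-0.      0.0014  0.    ] trans(after rot) [-0.      0.0014  0.    ] t 2.5 F [0.6728 0.5291 1.0555]
```

Good pose. Close at 25 N, then lift.

```bash
python3 inch.py '{"offsets": [[0,0,0,0,0,0,0.5],[0,0,0,0,0,0,0.5],[0,0,0,0,0,0,0.3],[0,0,0,0,0,0,0.3],[0,0,0,0,0,0,0.3],[0,0,0,0,0,0,0.3]]}' 25
python3 inch.py '{"offsets": [[0,0,0,0,0,-0.01,0.3],[0,0,0,0,0,-0.025,0.3],[0,0,0,0,0,-0.035,0.3],[0,0,0,0,0,-0.035,0.3],[0,0,0,0,0,0,0.3],[0,0,0,0,0,0,0.3]]}'
python3 - <<'E'
from h import *
plan((.442,.277,.032),down(np.pi+.225))
E
```

```text
time: 3.0
tcp_pos: [0.443, 0.2771, 0.0335]
ee_rot: [-0.352, 3.12, 0.001]
force: [-0.5, 0.4, -0.8]
width: 0.612
finger_force: 0.0
time: 3.5
tcp_pos: [0.4441, 0.2776, 0.1411]
ee_rot: [-0.352, 3.116, 0.003]
force: [-0.2, -0.2, -1.6]
width: 0.598
finger_force: 25.0
rot [ 0.0015  0.0064 -0.0002] trans(now axes) [ 0.0029 -0.0003  0.1091] trans(after rot) [ 0.0022 -0.0001  0.1091] t 3.5 F [-0.2053 -0.164  -1.599 ]
```

Fingers only finished closing around the start of the lift; I'll check how the target is held.

Run:
```python
from h import *
m=robot.camera_model("wrist"); im=robot.get_image("wrist"); sd=robot.get_image("side"); D=robot.camera_model("side")
p=proj(D,(.444,.278,.16)); q=proj(m,(.444,.278,.16),True); print(p,q)
def crop(im,c,w,h,s):
    x,y=int(c[0])-w//2,int(c[1])-h//2; x,y=max(x,0),max(y,0); print(x,y); return cv2.convertScaleAbs(cv2.resize(im[y:y+h,x:x+w,::-1],None,fx=s,fy=s,interpolation=cv2.INTER_CUBIC),alpha=1.4,beta=10)
cv2.imwrite("pics/held.png",np.hstack([crop(im,q,100,100,4),crop(sd,p,100,100,4)]))
```

```text
[288.12624391 246.58783355] [258.25714979 237.02195313]
208 187
238 196
```

View pics/held.png

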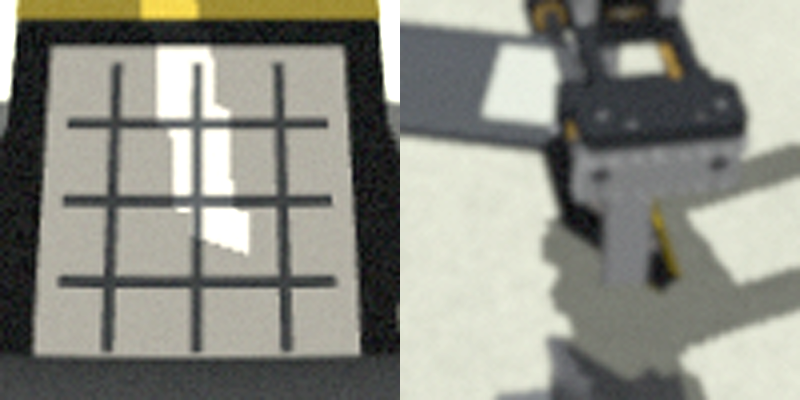

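The target is held across its width between the fingers, grid facing up with the stripe at the robot side. The panel corners in the wrist crop are (48,45), (345,45), (360,355), (35,355). PnP should give the tilt.

Run:
```python
from h import *
np.set_printoptions(precision=4,suppress=True)
m=robot.camera_model("wrist"); st=robot.read_state(); P=np.array(m["pose"])
px=[(48,45),(345,45),(360,355),(35,355)]
pts=[]
for a,b in px:
    o,d=ray(m,(208+a/4-.4,187+b/4-.4),True); c=P[:3,:3].T@d; pts.append((c[0]/-c[2],-c[1]/-c[2]))
w,h=.0445,.050
obj=np.array([(-w/2,-h/2,0),(w/2,-h/2,0),(w/2,h/2,0),(-w/2,h/2,0)])
R0=R.from_rotvec(st["ee_rot"]).as_matrix()
n,rv,tv,err=cv2.solvePnPGeneric(obj,np.array(pts)[:,None],np.eye(3),None,flags=cv2.SOLVEPNP_IPPE)
F=np.diag([1,-1,-1.])
for r,t,e in zip(rv,tv,err):
    Rm=P[:3,:3]@F@cv2.Rodrigues(r)[0]; c=P[:3,:3]@F@t.ravel()+P[:3,3]
    up=Rm[:,1]; print("err",e,"up",up,"tilt",np.arctan2(up[2],np.hypot(*up[:2])),"yaw",np.arctan2(up[1],up[0]))
    nn=Rm[:,2]*np.sign(Rm[2,2]); ctr=c-.007*nn-.0035*up
    print(" centre in tool",R0.T@(ctr-st["tcp_pos"]), "up in tool",R0.T@up)
```

```text
err [0.0026] up [0.6275 0.1472 0.7646] tilt 0.870382455256199 yaw 0.23041564202799106
 centre in tool [ 0.0004 -0.0004 -0.0162] up in tool [-0.6434  0.0034 -0.7656]
err [0.0101] up [ 0.972   0.2249 -0.0681] tilt -0.06812248779963671 yaw 0.22735299651479568
 centre in tool [ 0.0054 -0.0003 -0.0193] up in tool [-0.9978  0.0026  0.0666]
```

```bash
cat >> h.py <<'E'
PAD=np.array([.4935,-.0008,.012]); YJ=-.117
def place(h,th=.75):
    yj=np.array([-np.sin(YJ),np.cos(YJ),0]); Rt=R.from_rotvec(-th*yj).as_matrix()@down(np.pi+YJ)
    c=PAD+[0,0,.035+h]; return c-Rt@np.array([0,0,-.0178]),Rt
E
python3 inch.py '{"offsets": [[0,0,0.114,0,0,0,0.3],[0,0,0.114,0,0,0,0.3],[0,0,0.114,0,0,0,0.3],[0,0,0,0,0,0,0.3]]}'
python3 - <<'E'
from h import *
p,Rt=place(.06); print(p); plan(p,Rt)
E
```

```text
time: 3.93
tcp_pos: [0.4412, 0.2761, 0.1351]
ee_rot: [-0.187, -3.132, 0.004]
force: [0.4, -0.6, -1.5]
width: 0.595
finger_force: 25.0
[ 0.50555022 -0.00221634  0.09397594]
rot [-0.0033 -0.7541 -0.0011] trans(now axes) [-0.0972 -0.2686  0.0414] trans(after rot) [-0.0425 -0.2689  0.0958] t 3.9333 F [ 0.3521 -0.5787 -1.5309]
```

```bash
python3 inch.py '{"offsets": [[0,0,0,-0.0139,-0.0383,0,0.3],[0,0,0,-0.0139,-0.0383,0,0.3],[0,0,0,-0.0139,-0.0383,0,0.3],[0,0,0,-0.0139,-0.0383,0,0.3],[0,0,0,-0.0139,-0.0383,0,0.3],[0,0,0,-0.0139,-0.0383,0,0.3],[0,0,0,-0.0139,-0.0383,0,0.3],[0,0,0,0,0,0,0.3]]}'
python3 inch.py '{"offsets": [[0,-0.125,0,0,0,0,0.3],[0,-0.125,0,0,0,0,0.3],[0,-0.125,0,0,0,0,0.3],[0,-0.125,0,0,0,0,0.3],[0,-0.125,0,0,0,0,0.3],[0,-0.125,0,0,0,0,0.3],[0,0,0,0,0,0,0.3],[0,0,0,0,0,0,0.3]]}'
python3 - <<'E'
from h import *
p,Rt=place(.03); print(p); plan(p,Rt)
sd=robot.get_image("side"); D=robot.camera_model("side"); sc=robot.get_image("scene"); S=robot.camera_model("scene")
c=(.4935,-.001,.08)
def crop(im,c,w,h,s):
    x,y=int(c[0])-w//2,int(c[1])-h//2; print(x,y); return cv2.convertScaleAbs(cv2.resize(im[y:y+h,x:x+w,::-1],None,fx=s,fy=s,interpolation=cv2.INTER_CUBIC),alpha=1.4,beta=10)
cv2.imwrite("pics/pre.png",np.hstack([crop(sd,proj(D,c),80,90,5),crop(sc,proj(S,c),80,90,5)]))
E
```

```text
time: 4.6
tcp_pos: [0.5079, -0.0077, 0.1358]
ee_rot: [-0.192, -3.134, 0.006]
force: [0.0, 0.9, -1.1]
width: 0.593
finger_force: 25.0
time: 5.27
tcp_pos: [0.5037, -0.0, 0.1316]
ee_rot: [0.138, 2.399, -0.055]
force: [-0.5, -0.5, -1.0]
width: 0.591
finger_force: 25.0
[ 0.50555022 -0.00221634  0.06397594]
rot [ 0.0004 -0.011   0.0016] trans(now axes) [ 0.044  -0.0019  0.0513] trans(after rot) [ 0.0446 -0.002   0.0509] t 5.2667 F [-0.4801 -0.453  -0.9982]
229 149
222 126
```

View pics/pre.png

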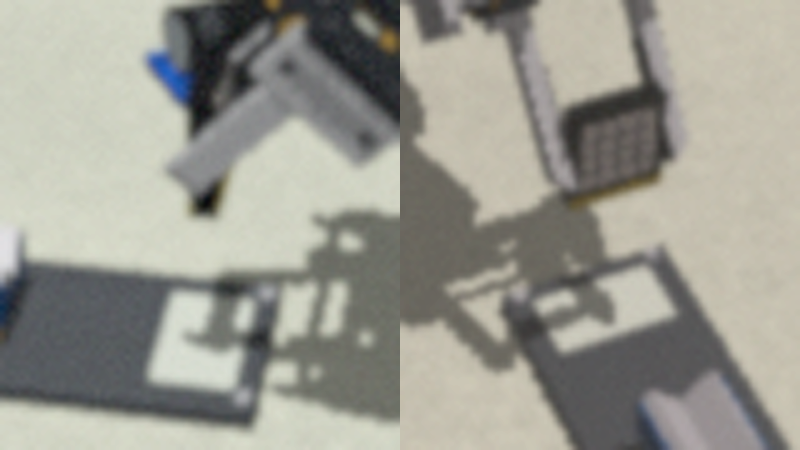

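Side view: the held plate hangs near vertical, its left edge from (192,80) to (193,210) in the crop, stripe down. Scene view: it sits over the pad line. Descending.

```bash
python3 inch.py '{"offsets": [[0,0,0,0.019,-0.0006,0.022,0.3],[0,0,0,0.019,-0.0006,0.022,0.3],[0,0,0,0.0195,-0.0006,0.022,0.3],[0,0,0,0,0,0,0.3],[0,0,0,0,0,0,0.3]]}'
python3 - <<'E'
from h import *
D=robot.camera_model("side");a=proj(D,(.49,0,.05));b=proj(D,(.49,0,.12));print("vertical px dir",b-a)
p,Rt=place(.00); print(p); plan(p,Rt); print(R.from_rotvec(robot.read_state()["ee_rot"]).as_matrix().T@np.array([0,0,-1]))
E
```

```text
time: 5.78
tcp_pos: [0.5126, -0.0034, 0.0513]
ee_rot: [0.14, 2.389, -0.055]
force: [0.1, -0.6, -1.0]
width: 0.596
finger_force: 25.0
vertical px dir [  0.41150426 -22.90949466]
[ 0.50555022 -0.00221634  0.03397594]
rot [-0.0003 -0.0011 -0.0002] trans(now axes) [0.0171 0.0003 0.0078] trans(after rot) [0.0171 0.0003 0.0078] t 5.7833 F [ 0.0826 -0.5982 -0.9892]
[0.6808 0.0001 0.7324]
```

```bash
python3 inch.py '{"offsets": [[0,0,0,0.0072,0,0.0025,0.3],[0,0,0,0.0072,0,0.0025,0.3],[0,0,0,0,0,0,0.3],[0,0,0,0,0,0,0.3]]}'
python3 - <<'E'
from h import *
p,Rt=place(.00); plan(p,Rt)
E
python3 inch.py '{"offsets": [[0,0,0,0.0014,0,0.0015,0.3],[0,0,0,0,0,0,0.3]]}'
python3 inch.py '{"offsets": [[0,0,0,0.0007,0,0.0007,0.3],[0,0,0,0,0,0,0.3]]}'
python3 - <<'E'
from h import *
p,Rt=place(.00); plan(p,Rt)
E
```

```text
time: 6.12
tcp_pos: [0.5037, -0.0022, 0.0375]
ee_rot: [0.14, 2.387, -0.055]
force: [1.1, 0.3, -0.9]
width: 0.594
finger_force: 25.0
rot [-0.0001  0.0013 -0.0001] trans(now axes) [0.0011 0.0001 0.0038] trans(after rot) [0.0011 0.0001 0.0038] t 6.1167 F [ 1.0688  0.3105 -0.9078]
time: 6.28
tcp_pos: [0.5037, -0.0022, 0.0352]
ee_rot: [0.14, 2.387, -0.055]
force: [0.6, -0.6, -1.3]
width: 0.593
finger_force: 25.0
time: 6.45
tcp_pos: [0.5044, -0.0023, 0.0351]
ee_rot: [0.14, 2.385, -0.055]
force: [-1.1, 0.2, 0.8]
width: 0.596
finger_force: 25.0
rot [-0.0001  0.0032 -0.0002] trans(now axes) [-0.      0.0002  0.0016] trans(after rot) [-0.0001  0.0002  0.0016] t 6.45 F [-1.0827  0.2302  0.8037]
```

```bash
python3 inch.py '{"offsets": [[0,0,0,0.0007,0,0.0007,0.3],[0,0,0,0,0,0,0.3]]}'
python3 inch.py '{"offsets": [[0,0,0,0.0004,0,0.0004,0.3],[0,0,0,0,0,0,0.3]]}'
```

```text
time: 6.62
tcp_pos: [0.5051, -0.0024, 0.0351]
ee_rot: [0.14, 2.383, -0.056]
force: [-3.0, 0.6, 5.6]
width: 0.594
finger_force: 25.0
time: 6.78
tcp_pos: [0.5055, -0.0024, 0.0351]
ee_rot: [0.14, 2.382, -0.056]
force: [-4.2, 0.4, 6.9]
width: 0.592
finger_force: 25.0
```

```bash
python3 inch.py '{"offsets": [[0,0,0,-0.001,0,-0.001,0.3],[0,0,0,0,0,0,0.65],[0,0,0,0,0,0,0.75],[0,0,0,0,0,0,0.9],[0,0,0,0,0,0,1],[0,0,0,0,0,0,1],[0,0,0,0,0,0,1],[0,0,0,0,0,0,1]]}'
python3 - <<'E'
from h import *
sd=robot.get_image("side"); D=robot.camera_model("side"); sc=robot.get_image("scene"); S=robot.camera_model("scene")
c=(.4935,-.001,.05); m=robot.camera_model("wrist"); w=robot.get_image("wrist")
def crop(im,c,w,h,s):
    x,y=int(c[0])-w//2,int(c[1])-h//2; print(x,y); return cv2.convertScaleAbs(cv2.resize(im[y:y+h,x:x+w,::-1],None,fx=s,fy=s,interpolation=cv2.INTER_CUBIC),alpha=1.4,beta=10)
cv2.imwrite("pics/set.png",np.hstack([crop(sd,proj(D,c),80,100,5),crop(sc,proj(S,c),80,100,5)]))
E
```

```text
time: 7.45
tcp_pos: [0.5032, -0.0022, 0.0332]
ee_rot: [0.14, 2.389, -0.055]
force: [0.2, 0.2, -0.5]
width: 0.996
finger_force: 0.0
228 154
222 128
```

View pics/set.png

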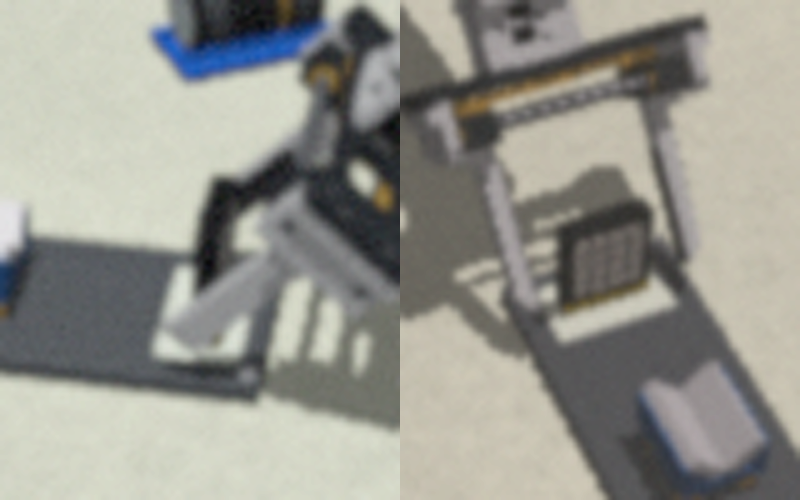

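The target stands free and upright on the pad: in the scene crop its front lower edge runs from (562,312) to (650,284), and the pad front edge from (557,342) to (680,303). I'll check the offset numerically.

Run:
```python
from h import *
np.set_printoptions(precision=4,suppress=True)
S=robot.camera_model("scene"); f=lambda a,b:onz(S,(222+(a-400)/5-.4,128+b/5-.4),.012)
e=[f(562,312),f(650,284)]; p=[f(557,342),f(680,303)]; print(e,p)
u=np.array([np.cos(YJ),np.sin(YJ)]); v=np.array([-u[1],u[0]])
d=(np.mean(e,0)-np.mean(p,0))[:2]; print("along",d@u,"(want -.015) across",d@v,"yaw diff",[np.arctan2(-(a[1]-a[0])[0],(a[1]-a[0])[1]) for a in(e,p)])
st=robot.read_state(); print(R.from_rotvec(st["ee_rot"]).as_matrix().T@np.array([0,0,1]))
```

```text
[array([ 0.4924, -0.0293,  0.012 ]), array([0.4994, 0.0282, 0.012 ])] [array([ 0.5111, -0.0434,  0.012 ]), array([0.5212, 0.036 , 0.012 ])]
along -0.020519247200782083 (want -.015) across 0.0007071255477226852 yaw diff [np.float64(-0.12125187504311982), np.float64(-0.1270236526185063)]
[-0.6816  0.0001 -0.7317]
```

```bash
python3 inch.py '{"offsets": [[0,0,0,0,0,-0.01,1],[0,0,0,0,0,-0.025,1],[0,0,0,0,0,-0.038,1],[0,0,0,0,0,-0.038,1],[0,0,0,-0.025,0,-0.028,1],[0,0.12,0,-0.025,0,-0.025,1],[0,0.125,0,0,0,0,1],[0,0.125,0,0,0,0,1]]}'
python3 inch.py '{"offsets": [[0,0.125,0,0,0,0,1],[0,0.125,0,0,0,0,1],[0,0.125,0,0,0,0,1],[0,0,0,0,0,0,1]]}'
python3 - <<'E'
from h import *
plan((.44,-.26,.2),down(np.pi+.46)); print(robot.read_state()["qpos"])
E
```

```text
time: 8.27
tcp_pos: [0.4401, 0.0085, 0.1889]
ee_rot: [0.163, 2.755, -0.034]
force: [1.0, -0.7, 0.4]
width: 1.003
finger_force: 0.0
time: 8.6
tcp_pos: [0.4422, 0.0077, 0.1809]
ee_rot: [-0.188, -3.13, 0.003]
force: [-0.4, 0.3, -1.1]
width: 1.001
finger_force: 0.0
rot [-0.0005 -0.006  -0.58  ] trans(now axes) [-0.0298 -0.266  -0.0187] trans(after rot) [ 0.1208 -0.2389 -0.0191] t 8.6 F [-0.4159  0.28   -1.0973]
[-0.1094 -0.1453  1.6458 -0.0021  1.6466 -1.5603]
```

```bash
python3 inch.py '{"offsets": [[0,0,0.12,-0.0144,-0.0333,-0.006,1],[0,0,0,-0.0184,-0.0313,-0.006,1],[0,0,0,-0.0184,-0.0313,-0.006,1],[0,0,0,-0.0184,-0.0313,-0.006,1],[0,0,0,-0.0184,-0.0313,-0.006,1],[0,0,0,-0.0184,-0.0313,-0.006,1],[0,0,0,-0.0184,-0.0313,-0.006,1],[0,0,0,-0.0184,-0.0313,-0.006,1]]}'
python3 inch.py '{"offsets": [[0,0,0.125,0,0,0,1],[0,0,0.125,0,0,0,1],[0,0,0.125,0,0,0,1],[0,0,0.125,0,0,0,1],[0,0,0.125,0,0,0,1],[0,0,0.125,0,0,0,1],[0,0,0.125,0,0,0,1],[0,0,0.125,0,0,0,1]]}'
python3 inch.py '{"offsets": [[0,0,0.125,0,0,0,1],[0,0,0.125,0,0,0,1],[0,0,0.125,0,0,0,1],[0,0,0.125,0,0,0,1],[0,0,0.125,0,0,0,1],[0,0,0.125,0,0,0,1],[0,0,0.125,0,0,0,1],[0,0,0.125,0,0,0,1]]}'
python3 inch.py '{"offsets": [[0,0,0.125,0,0,0,1],[0,0,0.125,0,0,0,1],[0,0,0.125,0,0,0,1],[0,0,0.08,0,0,0,1],[0,0,0,0,0,0,1],[0,0,0,0,0,0,1]]}'
python3 - <<'E'
from h import *
plan((.48,-.294,.2),down(.46)); print(robot.read_state()["qpos"])
m=robot.camera_model("wrist"); im=robot.get_image("wrist"); np.savez("w3.npz",K=m["K"],pose=m["pose"]); cv2.imwrite("pics/w3.png",im[:,:,::-1]); print(proj(m,(.48,-.294,.032),True))
E
python3 inch.py '{"offsets": [[0,0,0,0,0.04,0.01,1],[0,0,0,0,0.03,0.01,1],[0,0,0,0,0,0,1],[0,0,0,0,0,0,1]]}'
python3 - <<'E'
from h import *
m=robot.camera_model("wrist"); im=robot.get_image("wrist"); np.savez("w4.npz",K=m["K"],pose=m["pose"]); cv2.imwrite("pics/w4.png",im[:,:,::-1]); print(proj(m,(.48,-.294,.032),True))
a=cv2.imread("pics/w3.png");b=cv2.imread("pics/w4.png")
def crop(im,f):
    w=np.load(f);p=proj(w,(.48,-.294,.032),True);x,y=int(p[0])-50,int(p[1])-60;print(x,y);return cv2.convertScaleAbs(cv2.resize(im[y:y+120,x:x+100],None,fx=4,fy=4,interpolation=cv2.INTER_CUBIC),alpha=1.4,beta=10)
cv2.imwrite("pics/bar.png",np.hstack([crop(a,"w3.npz"),crop(b,"w4.npz")]))
E
```

```text
time: 9.27
tcp_pos: [0.5219, -0.2711, 0.2341]
ee_rot: [0.374, 3.113, -0.004]
force: [0.5, 0.9, -0.2]
width: 1.001
finger_force: 0.0
time: 9.93
tcp_pos: [0.5217, -0.2693, 0.2338]
ee_rot: [1.828, 2.547, 0.001]
force: [0.5, 0.0, 0.8]
width: 1.0
finger_force: 0.0
time: 10.6
tcp_pos: [0.5217, -0.2692, 0.2338]
ee_rot: [2.826, 1.359, 0.006]
force: [0.2, 0.4, 0.6]
width: 1.0
finger_force: 0.0
time: 11.1
tcp_pos: [0.5218, -0.2693, 0.2337]
ee_rot: [3.058, 0.699, 0.007]
force: [-0.1, 0.4, 0.1]
width: 1.001
finger_force: 0.0
rot [ 0.005  -0.0032 -0.0103] trans(now axes) [-0.0485  0.0039  0.0336] trans(after rot) [-0.0484  0.0036  0.0337] t 11.1 F [-0.1412  0.3751  0.1057]
[-0.5731  0.1625  1.2317  0.0002  1.7415  0.5481]
[258.8661 205.3981]
time: 11.48
tcp_pos: [0.5519, -0.3332, 0.2113]
ee_rot: [3.063, 0.696, 0.001]
force: [0.8, 0.5, 0.5]
width: 0.999
finger_force: 0.0
[204.69657771 209.69540536]
208 145
154 149
```

View pics/bar.png

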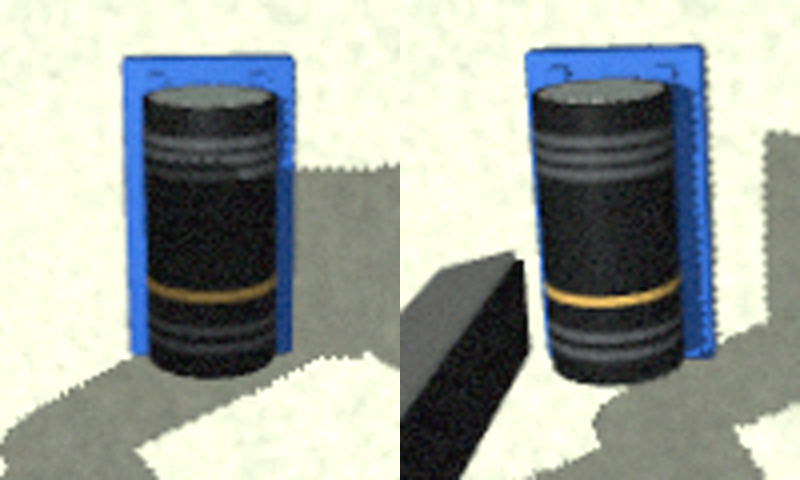

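Left crop: barrel sides at x≈144-148 and 275, visible end-face centre (210,96). Right crop: sides (533,100)-(551,365) and (668,95)-(685,350), end centre (601,92). Fitting a cylinder.

Run:
```python
from h import *
np.set_printoptions(precision=4,suppress=True)
W=[np.load("w3.npz"),np.load("w4.npz")]; off=[(208,145),(154,149)]
sides=[[(144,105),(148,355),(275,105),(275,360)],[(133,100),(151,365),(268,95),(285,350)]]
ends=[(210,96),(201,92)]; bots=[(212,378),(220,384)]
r_=lambda i,p:ray(W[i],(off[i][0]+p[0]/4-.4,off[i][1]+p[1]/4-.4),True)
def res(q):
    E=q[:3]; a=np.array([np.cos(q[3]),np.sin(q[3]),0]); out=[]
    for i in(0,1):
        for p in sides[i]:
            o,d=r_(i,p); n=np.cross(a,d); out.append(abs((E-o)@n)/np.linalg.norm(n)-.022)
        o,d=r_(i,ends[i]); out+=list(np.cross(E-o,d))
    return out
s=least_squares(res,[.52,-.274,.03,.46]); q=s.x; print(q,np.abs(s.fun).max())
a=np.array([np.cos(q[3]),np.sin(q[3]),0]); print("centre",q[:3]-.045*a)
# check near end: lowest visible point lies on rim (bottom-ish near end, height ~ axis)
for i in(0,1):
    o,d=r_(i,bots[i]); 
    for z in (q[2]+.022,q[2]): print(((o+d*(z-o[2])/d[2])-q[:3])@a)
# rest corners at z=.010 
print([onz(W[i],(off[i][0]+p[0]/4-.4,off[i][1]+p[1]/4-.4),.010,True) for i,p in((0,(123,57)),(0,(293,57)),(1,(127,48)),(1,(302,45)))])
c=q[:3]-.045*a; plan((c[0],c[1],.032-.0095),down(q[3]))
```

```text
[ 0.5254 -0.2735  0.0318  0.4612] 0.0011905594347892852
centre [ 0.4851 -0.2935  0.0318]
-0.08957585735716395
-0.09918834478396343
-0.08889892039112353
-0.09904371919169264
[array([ 0.5217, -0.2428,  0.01  ]), array([ 0.5471, -0.2954,  0.01  ]), array([ 0.5227, -0.2431,  0.01  ]), array([ 0.5482, -0.2956,  0.01  ])]
rot [ 0.0022 -0.0021 -0.0133] trans(now axes) [-0.0439 -0.0647  0.1902] trans(after rot) [-0.0426 -0.0648  0.1904] t 11.5333 F [-0.0575  0.9798  0.2816]
```

```bash
python3 inch.py '{"offsets": [[0,0,-0.013,0,0,0,1],[0,0,0,-0.0213,-0.0324,0.01,1],[0,0,0,-0.0213,-0.0324,0.01,1],[0,0,0,0,0,0.035,1],[0,0,0,0,0,0.035,1],[0,0,0,0,0,0.035,1],[0,0,0,0,0,0.035,1],[0,0,0,0,0,0.02,1]]}'
python3 inch.py '{"offsets": [[0,0,0,0,0,0.01,1],[0,0,0,0,0,0,1],[0,0,0,0,0,0,1]]}'
python3 - <<'E'
from h import *
plan((.4853,-.2936,.0225),down(.461))
E
```

```text
time: 12.2
tcp_pos: [0.4845, -0.2917, 0.0308]
ee_rot: [3.057, 0.72, 0.003]
force: [0.1, -0.0, -0.9]
width: 1.0
finger_force: 0.0
time: 12.45
tcp_pos: [0.487, -0.2941, 0.0249]
ee_rot: [3.053, 0.717, 0.008]
force: [-0.1, -0.6, 1.3]
width: 0.997
finger_force: 0.0
rot [ 0.006  -0.0037  0.0004] trans(now axes) [-0.0013 -0.0012  0.0024] trans(after rot) [-0.0013 -0.0012  0.0024] t 12.45 F [-0.1387 -0.6491  1.2704]
```

```bash
python3 inch.py '{"offsets": [[0,0,0,-0.0013,-0.001,0.001,1],[0,0,0,0,0,0,0.3],[0,0,0,0,0,0,0.3],[0,0,0,0,0,0,0.3],[0,0,0,0,0,0,0.3],[0,0,0,0,0,0,0.3],[0,0,0,0,0,0,0.3],[0,0,0,0,0,0,0.3]]}' 30
python3 inch.py '{"offsets": [[0,0,0,0,0,0,0.3],[0,0,0,0,0,0,0.3],[0,0,0,0,0,0,0.3],[0,0,0,0,0,0,0.3]]}'
python3 - <<'E'
from h import *
plan((.4853,-.2936,.0225),down(.461))
E
```

```text
time: 13.12
tcp_pos: [0.4846, -0.2938, 0.0222]
ee_rot: [3.056, 0.716, 0.005]
force: [-0.7, -0.4, 0.0]
width: 0.541
finger_force: 0.0
time: 13.45
tcp_pos: [0.4846, -0.2936, 0.0221]
ee_rot: [3.056, 0.716, 0.005]
force: [-1.0, 0.7, 1.0]
width: 0.459
finger_force: 30.0
rot [ 0.0036 -0.0024 -0.0006] trans(now axes) [ 0.0007  0.0003 -0.0004] trans(after rot) [ 0.0007  0.0003 -0.0004] t 13.45 F [-0.9816  0.7092  0.9908]
```

```bash
python3 inch.py '{"offsets": [[0,0,0,0,0,-0.01,0.3],[0,0,0,0,0,-0.03,0.3],[0,0,0,0,0,-0.04,0.3],[0,0,0,0,0,-0.04,0.3],[0,0,0,0,0,-0.04,0.3],[0,0,0,0,0,0,0.3]]}'
python3 inch.py '{"offsets": [[0,0,0,0.0235,-0.0283,0,0.3],[0,0,0,0.0235,-0.0283,0,0.3],[0,0,0,0.0235,-0.0283,0,0.3],[0,0,0,0.0235,-0.0283,0,0.3],[0,0,0,0.0235,-0.0283,0,0.3],[0,0,0,0.0235,-0.0283,0,0.3],[0,0,0,0.0235,-0.0283,0,0.3],[0,0,0,0.0235,-0.0283,0,0.3]]}'
python3 inch.py '{"offsets": [[0,0,0.1156,0,0,0,0.3],[0,0,0.1156,0,0,0,0.3],[0,0,0.1156,0,0,0,0.3],[0,0,0.1156,0,0,0,0.3],[0,0,0.1156,0,0,0,0.3],[0,0,0,0,0,0,0.3],[0,0,0,0,0,0,0.3]]}'
python3 - <<'E'
from h import *
plan((.6226,-.016,.071-.0098),down(YJ))
m=robot.camera_model("wrist"); im=robot.get_image("wrist"); np.savez("w5.npz",K=m["K"],pose=m["pose"]); cv2.imwrite("pics/w5.png",im[:,:,::-1])
print(proj(m,(.6226,-.016,.058),True))
cv2.imwrite("pics/w5b.png",cv2.convertScaleAbs(cv2.resize(im[:,:,::-1],(800,600),interpolation=cv2.INTER_CUBIC),alpha=1.3))
E
```

```text
time: 13.95
tcp_pos: [0.4877, -0.2961, 0.1933]
ee_rot: [3.042, 0.713, 0.024]
force: [0.6, -1.1, -1.2]
width: 0.456
finger_force: 30.0
time: 14.62
tcp_pos: [0.5515, -0.0052, 0.181]
ee_rot: [3.056, 0.716, 0.004]
force: [0.2, -0.7, -2.8]
width: 0.464
finger_force: 30.0
time: 15.2
tcp_pos: [0.5515, -0.007, 0.1811]
ee_rot: [3.134, -0.18, 0.005]
force: [-0.2, -0.3, -2.9]
width: 0.458
finger_force: 30.0
rot [ 0.002  -0.003   0.0023] trans(now axes) [0.0714 0.0006 0.1201] trans(after rot) [0.0717 0.0007 0.1199] t 15.2 F [-0.1533 -0.3206 -2.8939]
[257.1788 114.2478]
```

View pics/w5b.png

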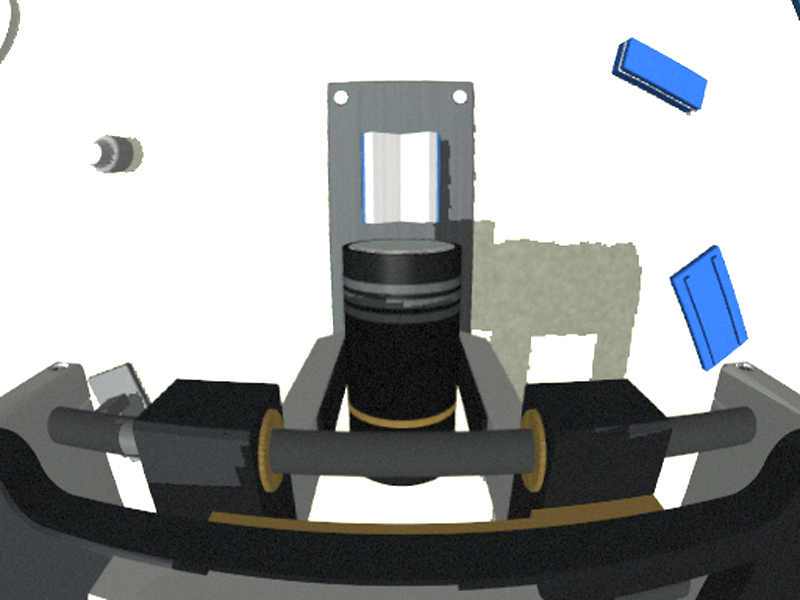

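Wrist view: the barrel is held straight at centre (end-face centre (402,247)), and the V-block lies ahead with top corners (362,132), (440,132), (439,222), (363,222) and groove along x≈400.5.

Run:
```python
from h import *
np.set_printoptions(precision=4,suppress=True)
W=np.load("w5.npz"); f=lambda p,z:onz(W,(p[0]/1.5625-.2,p[1]/1.5625-.2),z,True)
C=[f(p,.058) for p in((362,132),(440,132),(439,222),(363,222))]; c=np.mean(C,0); print(np.array(C),c)
g=[f((400,133),.046),f((401,222),.046)]; print("groove",g, "yaw",np.arctan2(*(g[0]-g[1])[1::-1]), "edges",[np.arctan2(*(a-b)[1::-1]) for a,b in((C[0],C[3]),(C[1],C[2]))], "wid/len",np.linalg.norm(C[0]-C[1]),np.linalg.norm(C[0]-C[3]))
print("jig",[f(p,.012) for p in((328,83),(474,83))])
st=robot.read_state(); R0=R.from_rotvec(st["ee_rot"]).as_matrix()
sides=[(343,260),(345,330),(461,260),(458,330)]
r_=lambda p:ray(W,(p[0]/1.5625-.2,p[1]/1.5625-.2),True)
def res(q):
    E=q[:3]; a=np.array([np.cos(q[3]),np.sin(q[3]),0]); out=[]
    for p in sides:
        o,d=r_(p); n=np.cross(a,d); out.append(abs((E-o)@n)/np.linalg.norm(n)-.022)
    o,d=r_((402,247)); return out+list(np.cross(E-o,d))
s=least_squares(res,[.595,-.012,.19,YJ]); q=s.x; b=q[:3]-.045*np.array([np.cos(q[3]),np.sin(q[3]),0]); print("barrel",q,"c",b,np.abs(s.fun).max(),"in tool",R0.T@(b-st["tcp_pos"]))
```

```text
[[ 0.6563  0.0062  0.058 ]
 [ 0.6505 -0.0438  0.058 ]
 [ 0.5919 -0.0367  0.058 ]
 [ 0.5976  0.0126  0.058 ]] [ 0.6241 -0.0154  0.058 ]
groove [array([ 0.6539, -0.0182,  0.046 ]), array([ 0.5936, -0.0119,  0.046 ])] yaw -0.10387811152364464 edges [np.float64(-0.1097930284164961), np.float64(-0.12003855630623438)] wid/len 0.050261638259657064 0.05902882225912667
jig [array([0.7033, 0.0304, 0.012 ]), array([ 0.6908, -0.0782,  0.012 ])]
barrel [ 0.5963 -0.0125  0.189  -0.1214] c [ 0.5517 -0.007   0.189 ] 7.998748837241901e-05 in tool [ 0.0001  0.     -0.0077]
```

```bash
python3 inch.py '{"offsets": [[0,0,0,0.024,0,0,0.3],[0,0,0,0.024,0,0.02,0.3],[0,0,0,0.024,0,0.03,0.3],[0,0,0,0,0,0.03,0.3],[0,0,0,0,0,0.015,0.3],[0,0,0,0,0,0,0.3],[0,0,0,0,0,0,0.3]]}'
python3 - <<'E'
from h import *
plan((.624,-.0154,.062),down(-.116))
E
```

```text
time: 15.83
tcp_pos: [0.6229, -0.0157, 0.0857]
ee_rot: [3.134, -0.183, 0.002]
force: [0.3, -0.2, -3.0]
width: 0.461
finger_force: 30.0
rot [ 0.0019 -0.0011 -0.0005] trans(now axes) [ 0.001  -0.0005  0.0237] trans(after rot) [ 0.0011 -0.0004  0.0237] t 15.8333 F [ 0.3359 -0.2249 -3.0017]
```

```bash
python3 inch.py '{"offsets": [[0,0,0,0.001,0,0.009,0.3],[0,0,0,0,0,0.008,0.3],[0,0,0,0,0,0,0.3],[0,0,0,0,0,0,0.3]]}'
python3 inch.py '{"offsets": [[0,0,0,0,0,0.002,0.3],[0,0,0,0,0,0,0.3],[0,0,0,0,0,0,0.3]]}'
python3 inch.py '{"offsets": [[0,0,0,0,0,0.0015,0.3],[0,0,0,0,0,0,0.3],[0,0,0,0,0,0,0.3]]}'
```

```text
time: 16.17
tcp_pos: [0.6247, -0.0158, 0.0704]
ee_rot: [3.134, -0.184, 0.007]
force: [-0.2, -0.1, -2.7]
width: 0.46
finger_force: 30.0
time: 16.42
tcp_pos: [0.625, -0.0159, 0.0686]
ee_rot: [3.134, -0.184, 0.008]
force: [0.0, -0.1, -1.8]
width: 0.459
finger_force: 30.0
time: 16.67
tcp_pos: [0.6248, -0.0159, 0.0666]
ee_rot: [3.134, -0.185, 0.006]
force: [-0.2, -0.2, -3.4]
width: 0.455
finger_force: 30.0
```

```bash
for i in 1; do python3 inch.py '{"offsets": [[0,0,0,0,0,0.0015,0.3],[0,0,0,0,0,0,0.3],[0,0,0,0,0,0,0.3]]}'; done
python3 inch.py '{"offsets": [[0,0,0,0,0,0.0015,0.3],[0,0,0,0,0,0,0.3],[0,0,0,0,0,0,0.3]]}'
```

```text
time: 16.92
tcp_pos: [0.6247, -0.0159, 0.065]
ee_rot: [3.134, -0.184, 0.006]
force: [-0.6, 0.5, -2.8]
width: 0.464
finger_force: 30.0
time: 17.17
tcp_pos: [0.6247, -0.0159, 0.0635]
ee_rot: [3.134, -0.185, 0.006]
force: [0.1, -0.0, -3.3]
width: 0.463
finger_force: 30.0
```

```bash
python3 inch.py '{"offsets": [[0,0,0,0,0,0.001,0.3],[0,0,0,0,0,0,0.3],[0,0,0,0,0,0,0.3]]}'
python3 inch.py '{"offsets": [[0,0,0,0,0,0.001,0.3],[0,0,0,0,0,0,0.3],[0,0,0,0,0,0,0.3]]}'
```

```text
time: 17.42
tcp_pos: [0.6248, -0.0159, 0.0626]
ee_rot: [3.134, -0.185, 0.006]
force: [-0.2, 0.1, -2.8]
width: 0.459
finger_force: 30.0
time: 17.67
tcp_pos: [0.6251, -0.0156, 0.062]
ee_rot: [3.134, -0.184, 0.008]
force: [-0.6, 0.2, -0.7]
width: 0.461
finger_force: 30.0
```

```bash
python3 inch.py '{"offsets": [[0,0,0,0,0,0.001,0.3],[0,0,0,0,0,0,0.3],[0,0,0,0,0,0,0.3]]}'
python3 inch.py '{"offsets": [[0,0,0,0,0,0.001,0.3],[0,0,0,0,0,0,0.3],[0,0,0,0,0,0,0.3]]}'
python3 - <<'E'
from h import *
s=robot.read_state();print(s["tcp_pos"],s["force"],s["moment"])
E
```

```text
time: 17.92
tcp_pos: [0.6254, -0.0154, 0.0617]
ee_rot: [3.135, -0.184, 0.009]
force: [-1.2, 1.9, 2.2]
width: 0.462
finger_force: 30.0
time: 18.17
tcp_pos: [0.6254, -0.0154, 0.0604]
ee_rot: [3.135, -0.184, 0.009]
force: [-1.6, 3.3, 3.9]
width: 0.461
finger_force: 30.0
[ 0.62535874 -0.01543104  0.06039867] [-1.62576828  3.33077764  3.89440183] [0.57152758 0.22813044 0.01298613]
```

```bash
python3 inch.py '{"offsets": [[0,0,0,0,-0.0007,0,0.55],[0,0,0,0,0,0,0.55],[0,0,0,0,0,0,0.55],[0,0,0,0,0,0,0.55],[0,0,0,0,0,0,0.3],[0,0,0,0,0,0,0.3],[0,0,0,0,0,0,0.3],[0,0,0,0,0,0,0.3]]}'
python3 inch.py '{"offsets": [[0,0,0,0,0,0,0.3],[0,0,0,0,0,0,0.3]]}'
```

```text
time: 18.83
tcp_pos: [0.6248, -0.0149, 0.0593]
ee_rot: [3.135, -0.184, 0.006]
force: [0.3, 1.0, -1.7]
width: 0.463
finger_force: 30.0
time: 19.0
tcp_pos: [0.6248, -0.0149, 0.0593]
ee_rot: [3.134, -0.184, 0.006]
force: [1.1, 2.1, -2.1]
width: 0.463
finger_force: 30.0
```

```bash
python3 inch.py '{"offsets": [[0,0,0,0,0,0,0.55],[0,0,0,0,-0.0004,0,0.55],[0,0,0,0,0,-0.0025,0.55],[0,0,0,0,0,0,0.55],[0,0,0,0,0,0,0.3],[0,0,0,0,0,0,0.3],[0,0,0,0,0,0,0.3],[0,0,0,0,0,0,0.3]]}' 40
python3 inch.py '{"offsets": [[0,0,0,0,0,0,0.3],[0,0,0,0,0,0,0.3]]}'
python3 inch.py '{"offsets": [[0,0,0,0,0,0.001,0.3],[0,0,0,0,0,0.001,0.3],[0,0,0,0,0,0,0.3],[0,0,0,0,0,0,0.3]]}'
```

```text
time: 19.67
tcp_pos: [0.6252, -0.0149, 0.0626]
ee_rot: [3.134, -0.184, 0.008]
force: [-0.1, -0.4, 1.2]
width: 0.459
finger_force: 40.0
time: 19.83
tcp_pos: [0.6252, -0.0149, 0.0626]
ee_rot: [3.134, -0.184, 0.008]
force: [0.6, -1.0, 2.3]
width: 0.459
finger_force: 40.0
time: 20.17
tcp_pos: [0.6253, -0.0149, 0.0607]
ee_rot: [3.134, -0.184, 0.008]
force: [-0.8, -0.7, 4.0]
width: 0.46
finger_force: 40.0
```

```bash
python3 inch.py '{"offsets": [[0,0,0,0,0,0.001,0.3],[0,0,0,0,0,0,0.3],[0,0,0,0,0,0.001,0.3],[0,0,0,0,0,0,0.3],[0,0,0,0,0,0,0.3]]}'
python3 inch.py '{"offsets": [[0,0,0,0,0,0.001,0.3],[0,0,0,0,0,0,0.3],[0,0,0,0,0,0,0.3]]}'
```

```text
time: 20.58
tcp_pos: [0.6253, -0.0149, 0.0591]
ee_rot: [3.134, -0.185, 0.008]
force: [-1.7, -0.8, 7.0]
width: 0.46
finger_force: 40.0
time: 20.83
tcp_pos: [0.6253, -0.0149, 0.0584]
ee_rot: [3.134, -0.185, 0.008]
force: [-1.6, 0.5, 7.3]
width: 0.459
finger_force: 40.0
```

```bash
python3 inch.py '{"offsets": [[0,0,0,0,0,0.001,0.3],[0,0,0,0,0,0,0.3],[0,0,0,0,0,0,0.3],[0,0,0,0,0,0,0.3]]}'
python3 inch.py '{"offsets": [[0,0,0,0,0,0,0.3],[0,0,0,0,0,0,0.3],[0,0,0,0,0,0,0.3]]}'
python3 - <<'E'
from h import *
s=robot.read_state();print(s["tcp_pos"],s["force"],s["moment"],s["qvel"].round(4))
# does the standing target still look the same? template from the w1-free scene frame saved when set is not on disk: test panel edges via predicted outline
S=robot.camera_model("scene"); im=robot.get_image("scene"); cv2.imwrite("pics/fin.png",im[:,:,::-1])
a=cv2.imread("pics/set.png")[:,400:]; a=cv2.resize(a,(80,100),interpolation=cv2.INTER_AREA)
t=a[38:68,30:54]; b=cv2.convertScaleAbs(im[:,:,::-1],alpha=1.4,beta=10)
r=cv2.matchTemplate(b[110:260,200:330],t,cv2.TM_CCOEFF_NORMED); _,mx,_,loc=cv2.minMaxLoc(r); print("score",mx,"found",(loc[0]+200,loc[1]+110),"expected",(222+30,128+38))
E
```

```text
time: 21.17
tcp_pos: [0.6253, -0.0149, 0.0577]
ee_rot: [3.134, -0.185, 0.008]
force: [-2.1, 0.5, 8.8]
width: 0.452
finger_force: 40.0
time: 21.42
tcp_pos: [0.6253, -0.0149, 0.0577]
ee_rot: [3.134, -0.185, 0.008]
force: [-2.5, -0.6, 7.7]
width: 0.456
finger_force: 40.0
[ 0.62528047 -0.01489574  0.05767011] [-2.45502668 -0.5906791   7.72510124] [-0.02031338  0.59257466  0.07411979] [-0.001   0.0002 -0.0005 -0.0004  0.0025 -0.0006]
score 0.6893038153648376 found (286, 220) expected (252, 166)
```

The scene camera's view of the target is blocked by the wrist, so I'll check it numerically from the side camera.

Run:
```python
from h import *
D=robot.camera_model("side"); im=robot.get_image("side"); g=im.mean(2)
u=np.array([np.cos(YJ),np.sin(YJ),0]); v=np.array([-u[1],u[0],0])
for z in (.085,.075,.06,.045,.03,.018):
    base=np.array([.4885,-.0008,0])+v*.028; base[2]=z
    p=proj(D,base); r=int(round(p[1])); c=int(round(p[0])); print(z,(c,r),g[r,c-9:c+10].astype(int))
```

```text
0.085 (269, 200) [126 129 136 138 140 133 109  70  33  20  18  23  43  57  89 124 139 142
 142]
0.075 (269, 203) [54 58 62 65 61 61 43 24  8 10  7 22 39 44 58 80 91 94 94]
0.06 (269, 208) [ 58  64  85 120 135 130  97  52  19   7  17  30  46  53  54  69  92 101
  96]
0.045 (269, 213) [ 72 105 134 147 148 138 104  56   9  11  13  30  47  60  95 132 145 146
 128]
0.03 (269, 217) [110 136 147 149 147 137 103  53  13  14   5  25  50  90 126 143 145 130
  99]
0.018 (269, 221) [139 147 148 149 148 137 103  57  30  22  31  59  98 132 145 144 131  98
  68]
```

The plate's dark edge stays in the same columns over its full height, so the target is upright on the pad. The barrel is pressed at about 8 N and still. Handing in.

```bash
python3 -c "
from bench import robot
print(robot.hand_in())"
```

```text
the job is handed in; nothing more can be done
None
```

Job handed in at about 21.5 s; no verdict came back. The target stands upright and released on the pad, about 5 mm off centre, and the barrel is held in the V at about 8 N. By force and travel the block has sunk 4–5 mm, and nothing touched the bystanders. I viewed 11 pictures, one over the limit of 10.

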